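# Check the hinged soap tins and reject the stiff one

### The arm

A 6-joint arm with a two-finger parallel gripper is mounted at the origin on the work surface. World frame = base frame: x ahead of the robot, y to its left, z up, the work surface at z = 0. Lengths are in m, angles in rad, forces in N, time in s.
With the tool pointing down it reaches from about 0.275 to 0.825 m from the base axis. Payload 4.9 kg.
Tool frame: the origin (TCP) lies midway between the tips of the shut fingers; the grasp point (between the pads) lies 19 mm behind it (bot.grip_depth is the distance from the TCP to the grasp point, in m); y points along the fingers, x is the direction in which the jaws open and shut, and the axes are right-handed (so a half turn about y gives the same grasp; the last joint's range is limited). The gripper opens to 85 mm and grips with 20 to 120 N. Pads are 22 mm wide; open, the fingers measure 114 mm over their backs; the gripper's body (76 mm by 85 mm) begins 54 mm behind the grasp point. The pads swing forward as they close: fully open they stand 13 mm farther back than shut.
Start: joints at [-1.259, 0.326, -0.193, 1.052, 0, 1.437], TCP at [0.237, -0.496, 0.198] pointing down, gripper open.
Joint ranges: [-2.65, 2.65], [-0.97, 1.79], [-1.3, 1.35], [-1.93, 2.1], [-1.47, 1.37], [-3.14, 3.14]. Speed limits (rad/s): [2.57, 2.57, 3.14, 3.14, 3.14, 3.14].

### API

Orientations are given as a unit quaternion [w, x, y, z].
In Python, from cell import bot gives the robot as it stands. Calls block until the motion is done:
- bot.move_pose(position, orientation): joint-space move of the TCP to a pose.
- bot.move_linear(position, speed=0.15, rotation=None, until_force=None): straight line of the TCP; rotation=None keeps the orientation; speed is the mean speed in m/s. With until_force (N) it stops when the force on the tool has changed by that much, and returns True; else False.
- bot.goto_joints(angles): joint-space move.
- bot.set_gripper(opening, grasp_force=None): opening from 0.0 (shut) to 1.0 (fully open); grasp_force is the grip in N (None keeps the last); returns when the fingers have stopped.
- bot.wait(seconds).
- bot.solve_ik(position, orientation): joint angles nearest the present ones, or None.
- bot.camera(name): name is "side" or "top" or "wrist"; returns the picture (400x640x3 uint8, red, green, blue); there is no depth.
- bot.calibration(name): a dict with "mtx" (3x3 intrinsics, pixels), "k1" (the pictures are not rectified: a ray, as slopes to the right and down, at radius r is drawn at 1 + k1 r^2 times it, then the intrinsics apply), "extrinsics" (4x4, takes a point from world to camera coordinates); the wrist camera has in their place "hand_eye" (4x4, takes a point from camera to tool coordinates, whose origin is the TCP and whose axes are the tool frame's). Camera axes: x right, y down, z forward; pixel columns grow to the right and rows downward; lengths in m; the calibration is good to about 2 mm. A picture is of the moment at which its call begins: read the wrist's pose just before it. calibration takes no time and is no camera call.
A pose or a line that the arm cannot do raises bot.PlanningError and nothing moves.
- bot.close_job(): hands the job in, once; it reports no verdict.
Trained networks look in the newest picture that a camera, given by its name, has taken for a name from the list of things; names that differ only in an ending like _2 or _b are one class to them, and where a whole thing is asked for, a point or a joint stands for the part that bears it (a point fixed in the world has none). Each returns a list of dicts, best first, with "confidence" (0 to 1); they miss things now and then, are a little off and sometimes report something else, mostly with a low value. They report only what shows in the picture. A call takes as long as a camera call. They do not tell look-alikes from the thing itself.
- bot.search_frame(camera, thing): "bbox" ([left, top, width, height] in pixels, round what is visible of it).
Readings, each from a call of its own:
- bot.read_clock(): time.
- bot.read_joint_positions(): joint angles.
- bot.read_joint_vel(): joint speeds.
- bot.read_joint_efforts(): joint torques, N m.
- bot.read_position(): TCP position.
- bot.read_tool_rot(): TCP orientation.
- bot.read_ft_force(): force on the tool from outside, world axes, zero at the start.
- bot.read_moment(): the same for the moment, N m.
- bot.read_gripper_width(): opening from 0.0 (shut) to 1.0 (fully open).
Only numpy, scipy, OpenCV 4.12 (cv2) and the standard library are available. Lean on these libraries where they do the work, as an engineer would, in place of code of your own. Each camera call takes 0.05 s, during which the arm holds its last target. There are 200 camera calls.

### The job

Three alike hinged soap tins stand in a row under the water pipe and one of them has a stiff hinge: going from the robot's left to its right, raise each lid by its knob to about 45 degrees or more, to find out which one does not drop shut by itself when let go. Shut the stiff tin and set it down gently, flat inside the empty metal tray. Leave the two good tins standing where they are, lids shut, and do not disturb the jug, cup or soap dish.

Things in the scene. Friction and masses are not known exactly. Their poses are not given: they have to be found in the camera images.
- pipe: fixed steel water pipe, 18 mm thick, its axis 190 mm above the ledge, 420 mm long along y, on a post at each end. Origin on the ledge under its middle; x points away from the robot. The tins stand under it at about y = +115, 0, -115 mm, centres 10 to 25 mm nearer the robot; no room for an upright gripper: reach in from the robot's side, tilted about 30 degrees
- tray_in (a point): shallow fixed rectangular aluminium tray, empty, on the robot's right of the pipe, 170 mm (x) by 150 mm (y) outside, walls 4 mm thick and 14 mm high over the ledge. This point is the centre of its inner floor, 4 mm above the ledge
- tin_a_mid (a point): loose hinged steel soap tin with a soap bar fixed inside, 0.3 to 0.45 kg, 80 mm (x) by 56 mm (y) by 32 mm high with the lid shut (base 26 mm, lid 6 mm); the three tins look alike. This point is the tin's centre, half-way up (16 mm above its underside). x points to the hinge, away from the robot; z up
- tin_a_hinge (a point): middle of this tin's hinge line, which runs along the tin's y: 40 mm towards +x from the tin's centre, 10 mm above it
- tin_a_knob (a point): centre of the ball knob, 14 mm in diameter, on a short 6 mm thick stem that rises at 45 degrees towards the robot from the middle of the lid's front edge; pinch the ball along the tin's y: it turns between the pads. With the lid shut it lies 98 mm towards -x from the hinge and 22 mm above the hinge line (48 mm above the ledge). Moves with the lid
- tin_a_lid (a joint): angle of this tin's lid, rad: 0 shut, grows as the front edge rises, stops at 1.2. A free lid let go at any angle drops shut at once by its weight; the stiff one stays where it is left (friction about 0.05 N m) and must be pushed or led down again
- tin_b_mid (a point): loose hinged steel soap tin with a soap bar fixed inside, 0.3 to 0.45 kg, 80 mm (x) by 56 mm (y) by 32 mm high with the lid shut (base 26 mm, lid 6 mm); the three tins look alike. This point is the tin's centre, half-way up (16 mm above its underside). x points to the hinge, away from the robot; z up
- tin_b_hinge (a point): middle of this tin's hinge line, which runs along the tin's y: 40 mm towards +x from the tin's centre, 10 mm above it
- tin_b_knob (a point): centre of the ball knob, 14 mm in diameter, on a short 6 mm thick stem that rises at 45 degrees towards the robot from the middle of the lid's front edge; pinch the ball along the tin's y: it turns between the pads. With the lid shut it lies 98 mm towards -x from the hinge and 22 mm above the hinge line (48 mm above the ledge). Moves with the lid
- tin_b_lid (a joint): angle of this tin's lid, rad: 0 shut, grows as the front edge rises, stops at 1.2. A free lid let go at any angle drops shut at once by its weight; the stiff one stays where it is left (friction about 0.05 N m) and must be pushed or led down again
- tin_c_mid (a point): loose hinged steel soap tin with a soap bar fixed inside, 0.3 to 0.45 kg, 80 mm (x) by 56 mm (y) by 32 mm high with the lid shut (base 26 mm, lid 6 mm); the three tins look alike. This point is the tin's centre, half-way up (16 mm above its underside). x points to the hinge, away from the robot; z up
- tin_c_hinge (a point): middle of this tin's hinge line, which runs along the tin's y: 40 mm towards +x from the tin's centre, 10 mm above it
- tin_c_knob (a point): centre of the ball knob, 14 mm in diameter, on a short 6 mm thick stem that rises at 45 degrees towards the robot from the middle of the lid's front edge; pinch the ball along the tin's y: it turns between the pads. With the lid shut it lies 98 mm towards -x from the hinge and 22 mm above the hinge line (48 mm above the ledge). Moves with the lid
- tin_c_lid (a joint): angle of this tin's lid, rad: 0 shut, grows as the front edge rises, stops at 1.2. A free lid let go at any angle drops shut at once by its weight; the stiff one stays where it is left (friction about 0.05 N m) and must be pushed or led down again
- jug: ribbed steel jug, 110 mm wide, 140 mm high, handle at its own +y; bystander, to be left alone. Origin at the centre of its underside
- cup: clear glass cup, 70 mm wide, 90 mm high; bystander, to be left alone. Origin at the centre of its underside
- soap_dish: yellow soap bar on a white ceramic dish, 120 by 85 mm, 36 mm high; bystander, to be left alone. Origin at the centre of its underside
Not all that is in view belongs to the job. What is shaped like the part that bears tin_b_mid but red is not meant.

How it is judged:
On the way, in this order (a step that is already met when the one before it is completed fails the run):
1. the lid of the robot's leftmost (+y) tin of the row is raised past 40 degrees (0.7 rad) (((y of tin_a_mid in the frame of pipe between 0.0575 and 0.2 m and value of joint tin_a_lid above 0.7 rad) or (y of tin_b_mid in the frame of pipe between 0.0575 and 0.2 m and value of joint tin_b_lid above 0.7 rad) or (y of tin_c_mid in the frame of pipe between 0.0575 and 0.2 m and value of joint tin_c_lid above 0.7 rad))), for 0.1 s.
2. the lid of the middle tin of the row is raised past 40 degrees (0.7 rad) (((y of tin_a_mid in the frame of pipe between -0.0575 and 0.0575 m and value of joint tin_a_lid above 0.7 rad) or (y of tin_b_mid in the frame of pipe between -0.0575 and 0.0575 m and value of joint tin_b_lid above 0.7 rad) or (y of tin_c_mid in the frame of pipe between -0.0575 and 0.0575 m and value of joint tin_c_lid above 0.7 rad))), for 0.1 s.
3. the lid of the rightmost (-y) tin of the row is raised past 40 degrees (0.7 rad) (((y of tin_a_mid in the frame of pipe between -0.2 and -0.0575 m and value of joint tin_a_lid above 0.7 rad) or (y of tin_b_mid in the frame of pipe between -0.2 and -0.0575 m and value of joint tin_b_lid above 0.7 rad) or (y of tin_c_mid in the frame of pipe between -0.2 and -0.0575 m and value of joint tin_c_lid above 0.7 rad))), for 0.1 s.
At the end, for the whole second after the job is handed in: the stiff tin lies flat inside the tray, on its floor (within 5 mm in height, tilt under 0.1 rad); the two free-swinging tins stand upright within 40 mm of where they stood; all three lids are shut (under 0.1 rad); everything is at rest (value of joint each of tin_a_lid, tin_b_lid, tin_c_lid below 0.1 rad and x of tin_b_mid in the frame of tray_in between -0.08 and 0.08 m and y of tin_b_mid in the frame of tray_in between -0.07 and 0.07 m and z of tin_b_mid in the frame of tray_in below 0.021 m and angle between each of tin_b_mid, tin_a_mid, tin_c_mid's own z axis and vertical below 0.1 rad and distance of each of tin_a_mid, tin_c_mid from where it was at the start of the episode below 0.04 m and linear speed of each of tin_a, tin_b, tin_c below 0.02 m/s); the robot touches nothing.
It fails at once if a tin is dropped (it moves faster than 0.8 m/s with no finger on it) ((linear speed of tin_a above 0.8 m/s and contact force between the fingers and tin_a below 0.05 N) or (linear speed of tin_b above 0.8 m/s and contact force between the fingers and tin_b below 0.05 N) or (linear speed of tin_c above 0.8 m/s and contact force between the fingers and tin_c below 0.05 N)).
It fails at once if a tin whose lid swings freely is shifted or picked up (more than 40 mm) (distance of any of tin_a_mid, tin_c_mid from where it was at the start of the episode above 0.04 m).
It fails at once if the jug, cup or soap dish is moved by more than 30 mm or tipped over (distance of any of jug, cup, soap_dish from where it was at the start of the episode above 0.03 m or angle between any of jug, cup, soap_dish's own z axis and vertical above 0.4 rad).
It also fails if it takes over 72 s, if anything falls off the work surface, if the arm or the gripper's body presses on something with over 40 N, if the wrist force passes 120 N, or if a joint passes its speed limit or range.

## Working session

There is one attempt and no reset: what is moved stays moved. The work goes in short steps, each a Python script; the robot and the scene stay as the last script left them, time stands still between calls to the robot, and variables do not carry over. Pictures are saved under pics/ and viewed, about 8 in all and at most 12, crops included, and the job is handed in when it is done.

```bash
ls; mkdir -p pics; cat > h.py <<'E'
from cell import bot
import numpy as np, cv2
from scipy.spatial.transform import Rotation as R
def snap(n,f=None):
    im=bot.camera(n)
    if f: cv2.imwrite('pics/'+f,im[:,:,::-1])
    return im
def cam(n):
    """mtx,k1,T(world->cam) now"""
    c=bot.calibration(n)
    if 'extrinsics' in c: return np.array(c['mtx']),c['k1'],np.array(c['extrinsics'])
    T=np.eye(4); q=bot.read_tool_rot(); T[:3,:3]=R.from_quat([q[1],q[2],q[3],q[0]]).as_matrix(); T[:3,3]=bot.read_position()
    return np.array(c['mtx']),c['k1'],np.linalg.inv(T@np.array(c['hand_eye']))
def ray(C,uv):
    m,k,T=C
    d=cv2.undistortPoints(np.array([[uv]],float),m,np.array([k,0,0,0.]))[0,0]
    Ti=np.linalg.inv(T); v=Ti[:3,:3]@np.array([d[0],d[1],1]); return Ti[:3,3],v/np.linalg.norm(v)
def onz(C,uv,z):
    o,v=ray(C,uv); return o+v*(z-o[2])/v[2]
def tri(obs):
    A=np.zeros((3,3));b=np.zeros(3)
    for C,uv in obs:
        o,v=ray(C,uv);P=np.eye(3)-np.outer(v,v);A+=P;b+=P@o
    x=np.linalg.solve(A,b); return x,[float(np.linalg.norm(np.cross(ray(C,u)[1],x-ray(C,u)[0])))*1e3 for C,u in obs]
def proj(C,p):
    m,k,T=C; q=(T@np.append(p,1))[:3]; s=q[:2]/q[2]; s=s*(1+k*(s@s)); return m[:2,:2]@s+m[:2,2]
E
python3 - <<'E'
from h import *
np.set_printoptions(precision=4,suppress=True)
for n in('top','side'):
    snap(n,n+'1.png'); C=cam(n); print(n,C[0].tolist(),C[1],np.linalg.inv(C[2]).tolist())
    for t in('pipe','tin_a_mid','tray_in','tin_a_knob','jug','cup','soap_dish'):
        try: print(t,[(np.round(d['bbox'],1).tolist(),round(d['confidence'],2)) for d in bot.search_frame(n,t)])
        except Exception as e: print(t,e)
print(bot.calibration('wrist'),bot.grip_depth,bot.read_tool_rot(),bot.read_clock())
E
```

```text
pics
top [[390.25687753672247, 0.0, 313.64504276396514], [0.0, 390.25687753672247, 199.71247418884462], [0.0, 0.0, 1.0]] -0.02227540927381566 [[-0.013666660515059348, -0.9866616653584229, 0.16220968066829142, 0.4036826561464499], [-0.9998507535939734, 0.015199507439270833, 0.008212521608298525, 0.04206070442684982], [-0.010568487494875304, -0.16207323371163582, -0.9867221361590728, 1.1132115174665256], [0.0, 0.0, 0.0, 1.0]]
pipe [([218.7, 175.3, 180.0, 53.3], 0.68)]
tin_a_mid [([257.5, 204.3, 24.5, 36.9], 0.87)]
tray_in [([411.9, 192.7, 59.2, 59.5], 0.71), ([337.6, 192.3, 21.7, 31.8], 0.36)]
tin_a_knob [([264.4, 201.3, 17.7, 32.6], 0.9), ([298.2, 197.7, 25.7, 34.3], 0.26)]
jug [([125.0, 240.6, 68.1, 47.8], 0.88)]
cup [([214.5, 142.0, 30.7, 28.1], 0.76), ([337.5, 194.4, 25.3, 32.9], 0.54), ([300.0, 203.1, 23.7, 31.6], 0.52)]
soap_dish [([323.1, 122.7, 41.2, 47.9], 0.92)]
side [[410.3046917276932, 0.0, 323.50658140405295], [0.0, 410.3046917276932, 203.01753758943664], [0.0, 0.0, 1.0]] 0.029527453950818388 [[-0.7300972248417191, -0.47001883428396984, 0.4960245333617667, 0.00944943682335
[... 240 characters left out ...]
, ([309.3, 207.4, 39.3, 31.8], 0.25)]
tin_a_mid [([282.9, 231.8, 40.2, 32.2], 0.6)]
tray_in [([379.3, 146.6, 66.4, 43.7], 0.58)]
tin_a_knob [([285.8, 231.7, 33.9, 26.3], 0.9)]
jug [([211.6, 303.0, 66.6, 73.0], 0.72)]
cup []
soap_dish [([289.0, 163.5, 36.8, 30.4], 0.65), ([286.9, 233.6, 33.5, 21.1], 0.5)]
{'mtx': array([[286.9275,   0.    , 324.0026],
       [  0.    , 286.9275, 198.8319],
       [  0.    ,   0.    ,   1.    ]]), 'k1': -0.047271027464104574, 'hand_eye': array([[ 1.    , -0.0005, -0.0004,  0.0007],
       [ 0.0002, -0.3125,  0.9499, -0.1751],
       [-0.0006, -0.9499, -0.3125,  0.0807],
       [ 0.    ,  0.    ,  0.    ,  1.    ]])} 0.0187 [-0.5981  0.5982 -0.3771  0.3771] 0.8
```

```bash
python3 - <<'E'
import cv2,numpy as np
t=cv2.imread('pics/top1.png')[100:300,110:510]; s=cv2.imread('pics/side1.png')[110:310,180:480]
t=cv2.resize(t,(800,400),interpolation=3); cv2.imwrite('pics/topz.png',t)
s=cv2.resize(s,(800,533),interpolation=3); cv2.imwrite('pics/sidez.png',s)
E
```

```text
(no output)
```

View pics/topz.png

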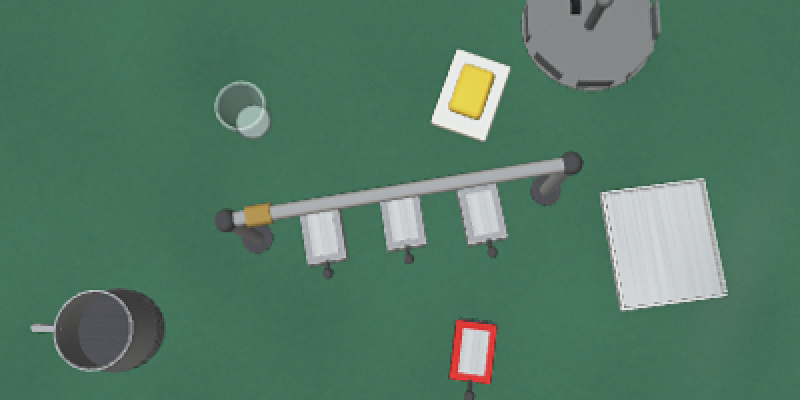

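View pics/sidez.png

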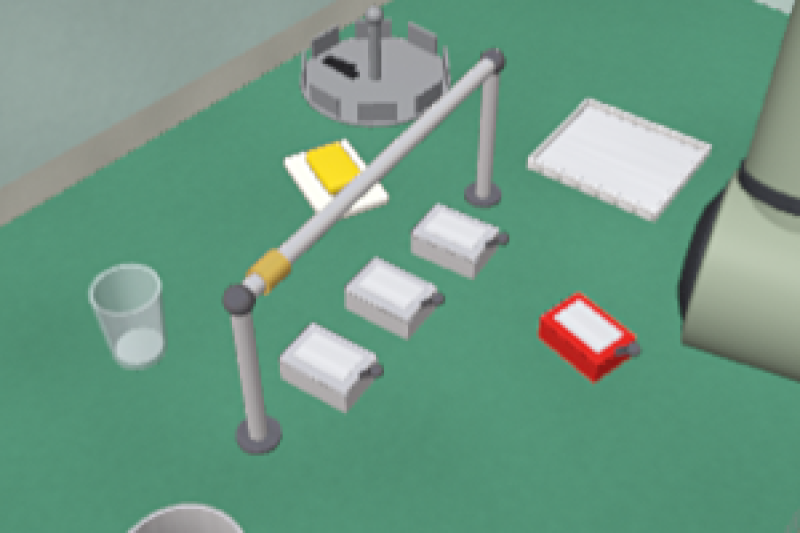

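```bash
cat >> h.py <<'E'
def quat(yaw,tilt):
    """tool x = tin +y, fingers down, tilted away from robot by tilt; scalar-first"""
    f=np.array([np.cos(yaw),np.sin(yaw),0]);l=np.array([-np.sin(yaw),np.cos(yaw),0])
    d=np.sin(tilt)*f-np.cos(tilt)*np.array([0,0,1]); M=np.column_stack([l,d,np.cross(l,d)])
    q=R.from_matrix(M).as_quat(); return [q[3],q[0],q[1],q[2]],d,f,l
E
python3 - <<'E'
from h import *
np.set_printoptions(precision=4,suppress=True)
Ct,Cs=cam('top'),cam('side')
P={}
zt=lambda u,v:(110+u/2-.25,100+v/2-.25)
zs=lambda u,v:(180+u*.375-.3,110+v*.375-.3)
for n,t,s in[('kL',(328,273),(376,370)),('kM',(409,258),(436,299)),('kR',(492,252),(502,239)),('pL',(226,220),(238,300)),('pR',(571,163),(495,61)),
 ('lidL near-left',(306,266),(346,394)),('trayNR',(727,296),(710,148)),('trayFL',(600,193),(530,160)),('trayFR',(704,180),(590,100)),('trayNL',(622,310),(655,216))]:
    P[n],r=tri([(Ct,zt(*t)),(Cs,zs(*s))]); print(n,P[n],np.round(r,1))
d=P['pL']-P['pR']; yaw=np.arctan2(-d[0],d[1]); print('pipe yaw',yaw,'mid',(P['pL']+P['pR'])/2,np.linalg.norm(d))
# lid front edges L,M,R near corners & back corners at z=.032
for n,c in {'L':[(306,266),(346,260),(301,213),(341,209)],'M':[(387,250),(425,244),(381,202),(418,197)],'R':[(469,244),(507,238),(459,190),(496,185)]}.items():
    Q=[onz(Ct,zt(*x),.032) for x in c]; m=sum(Q)/4; ax=(Q[2]+Q[3]-Q[0]-Q[1]); ay=(Q[0]+Q[2]-Q[1]-Q[3]); print(n,m,'yaw',np.arctan2(ax[1],ax[0]),np.arctan2(-ay[0],ay[1]),np.linalg.norm(ax)/2,np.linalg.norm(ay)/2)
for n in 'LMR':
    k=P['k'+n]
    for yw in(yaw,):
        for t in(30,40):
            q,d,f,l=quat(yw,np.radians(t)); j=bot.solve_ik(k+np.array([0,0,.0])-.06*d,q); print(n,t,j)
E
```

```text
kL [0.4792 0.1609 0.0497] [0.1 0.1]
kM [0.4987 0.0506 0.0484] [0.4 0.4]
kR [ 0.5047 -0.0631  0.0493] [0.1 0.1]
pL [0.5345 0.2678 0.1908] [0.2 0.2]
pR [ 0.5959 -0.148   0.1927] [1.4 1.4]
lidL near-left [0.4898 0.1927 0.0338] [0.9 0.9]
trayNR [ 0.4416 -0.3941  0.0118] [0.2 0.2]
trayFL [ 0.5888 -0.2239  0.0149] [1.4 1.4]
trayFR [ 0.6063 -0.3737  0.0139] [0.6 0.6]
trayNL [ 0.4242 -0.2466  0.009 ] [0.2 0.2]
pipe yaw 0.14655127032900683 mid [0.5652 0.0599 0.1917] 0.4203243337490635
L [0.531  0.1694 0.032 ] yaw 0.09899900440880592 0.11019549244086255 0.07343138065469319 0.056212788664804975
M [0.5487 0.0586 0.032 ] yaw 0.12224780281296264 0.13169551653375078 0.06756813338641943 0.052950734538452726
R [ 0.5597 -0.0535  0.032 ] yaw 0.163116350730007 0.13148472227448274 0.07682174711357935 0.053094919286242104
L 30 [ 0.1982 -0.0014 -1.0942 -0.045  -0.0258  0.0448]
L 40 None
M 30 [-0.1738 -0.0152 -1.1079 -0.0232  0.1581 -0.2798]
M 40 None
R 30 [-0.5208  0.0253 -1.0472  0.0726  0.3146 -0.5988]
R 40 [-0.6528  0.0405 -1.2395 -0.2385  0.4789 -0.6673]
```

```bash
cat >> h.py <<'E'
YAW=.145
K={'L':[.4792,.1609,.049],'M':[.4987,.0506,.049],'R':[.5047,-.0631,.049]}
PIPE=np.array([.5652,.0599,.19])
def arcpt(k,th,f):
    """ball centre with lid at th"""
    h=np.asarray(k)+.098*f-np.array([0,0,.022]); a=np.arctan2(.022,.098)+th; r=np.hypot(.098,.022)
    return h-r*np.cos(a)*f+np.array([0,0,r*np.sin(a)])
E
python3 - <<'E'
from h import *
np.set_printoptions(precision=3,suppress=True)
for t in(20,25,30,35):
  q,d,f,l=quat(YAW,np.radians(t)); n=np.cross(d,l)
  if n[2]<0:n=-n
  for k in'LMR':
    o=[]
    for th in(-1,0,.4,.88):
        p=(np.array(K[k])-.05*d if th<0 else arcpt(K[k],th,f))+.014*d
        o.append(bot.solve_ik(p,q))
    v=PIPE-arcpt(K[k],.88,f); print(t,k,[x is not None for x in o],'pipe perp',v@n, o[0],o[-1])
  c=np.array(K['M'])+.066*f; c[2]=.026
  for s in (c,c-.1*f+[0,0,.05]): print('pick',t,bot.solve_ik(s+.019*d,q))
  tr=np.array([.515,-.31,.03])
  print('tray',bot.solve_ik(tr+.019*d,quat(.13,np.radians(t))[0]))
E
```

```text
20 L [True, True, True, True] pipe perp 0.042024970361900726 [ 0.189  0.127 -0.892  0.203 -0.015  0.041] [ 0.182  0.208 -0.714  0.3   -0.013  0.035]
20 M [True, True, True, True] pipe perp 0.03886962333785206 [-0.112  0.116 -0.904  0.212  0.087 -0.242] [-0.071  0.2   -0.724  0.305  0.073 -0.204]
20 R [True, True, True, True] pipe perp 0.04872864698428887 [-0.403  0.144 -0.864  0.261  0.179 -0.521] [-0.322  0.22  -0.694  0.343  0.154 -0.442]
pick 20 [-0.064  0.394 -0.787  0.048  0.071 -0.197]
pick 20 [-0.123  0.142 -0.969  0.122  0.091 -0.252]
tray [-0.814  0.479 -0.587  0.294  0.281 -0.914]
25 L [True, True, True, True] pipe perp 0.04734438611034096 [ 0.193  0.094 -0.997  0.044 -0.02   0.043] [ 0.184  0.173 -0.812  0.15  -0.017  0.036]
25 M [True, True, True, True] pipe perp 0.044301140355887225 [-0.135  0.081 -1.009  0.06   0.117 -0.255] [-0.085  0.164 -0.822  0.159  0.096 -0.209]
25 R [True, True, True, True] pipe perp 0.05380989854520996 [-0.448  0.113 -0.961  0.128  0.238 -0.548] [-0.349  0.186 -0.786  0.209  0.202 -0.454]
pick 25 [-0.077  0.381 -0.883 -0.121  0.093 -0.201]
pick 
[... 590 characters left out ...]
]
pick 30 [-0.167  0.112 -1.156 -0.199  0.154 -0.272]
tray [-0.898  0.471 -0.715  0.096  0.442 -0.962]
35 L [True, True, True, True] pipe perp 0.056864517792499014 [ 0.202  0.087 -1.207 -0.333 -0.033  0.047] [ 0.19   0.143 -1.003 -0.186 -0.026  0.037]
35 M [True, True, True, True] pipe perp 0.05411392796342391 [-0.19   0.068 -1.22  -0.302  0.19  -0.278] [-0.116  0.131 -1.014 -0.169  0.148 -0.215]
35 R [True, True, True, True] pipe perp 0.06270826955559036 [-0.552  0.101 -1.15  -0.173  0.377 -0.601] [-0.41   0.155 -0.967 -0.088  0.307 -0.47 ]
pick 35 [-0.104  0.412 -1.067 -0.504  0.142 -0.206]
pick 35 [-0.193  0.131 -1.25  -0.394  0.191 -0.28 ]
tray [-0.941  0.481 -0.771 -0.006  0.527 -0.982]
```

```bash
python3 - <<'E'
from h import *
q,d,f,l=quat(YAW,np.radians(35))
bot.move_pose(np.array(K['L'])-.11*d+.014*d,q)
bot.set_gripper(.45,40)
C=cam('wrist'); im=snap('wrist','w1.png').copy()
for k in 'LMR':
    u=proj(C,np.array(K[k])); print(k,u)
    try: cv2.circle(im,tuple(int(round(x)) for x in u),9,(255,0,0),1)
    except Exception: pass
cv2.imwrite('pics/w1o.png',im[:,:,::-1])
print([(np.round(x['bbox'],1).tolist(),round(x['confidence'],2)) for x in bot.search_frame('wrist','tin_a_knob')],bot.read_clock())
E
```

```text
L [324.71854089 190.36654312]
M [212.6634757  192.55986598]
R [ 98.06256138 186.21477867]
[([302.1, 182.7, 50.1, 44.3], 0.96)] 3.8083
```

View pics/w1o.png

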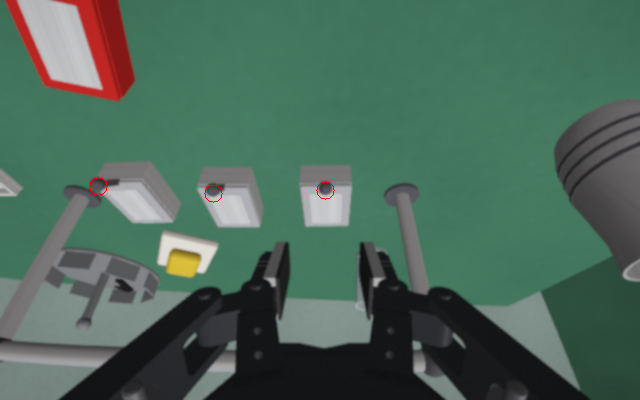

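```bash
cat >> h.py <<'E'
TOP=.82
def lift(k,tilt=35,up=True):
    q,d,f,l=quat(YAW,np.radians(tilt)); p=np.array(K[k]); rot=q
    bot.move_linear(p+.014*d,speed=.12)
    F0=np.array(bot.read_ft_force()); bot.set_gripper(0.0,30)
    print('width',bot.read_gripper_width(),'dF',np.round(np.array(bot.read_ft_force())-F0,1))
    for th in(.21,.42,.62,TOP): bot.move_linear(arcpt(p,th,f)+.014*d,speed=.1)
    print('width',bot.read_gripper_width(),'dF',np.round(np.array(bot.read_ft_force())-F0,1)); bot.wait(.2)
def release(k,tilt=35):
    q,d,f,l=quat(YAW,np.radians(tilt))
    bot.set_gripper(.45); bot.wait(.3)
    bot.move_linear(np.array(bot.read_position())-.07*d,speed=.15)
E
python3 - <<'E'
from h import *
lift('L'); a=snap('side'); release('L'); b=snap('side'); w=snap('wrist')
cv2.imwrite('pics/L.png',np.vstack([cv2.resize(np.hstack([x[200:290,260:360] for x in(a,b)]),(640,288)),w[100:400]])[:,:,::-1]); print(bot.read_clock())
E
```

```text
width 0.0035788685593669107 dF [ 0.2  0.5 -0.4]
width -0.002060438411423066 dF [-0.8  0.  -1. ]
8.4583
```

View pics/L.png

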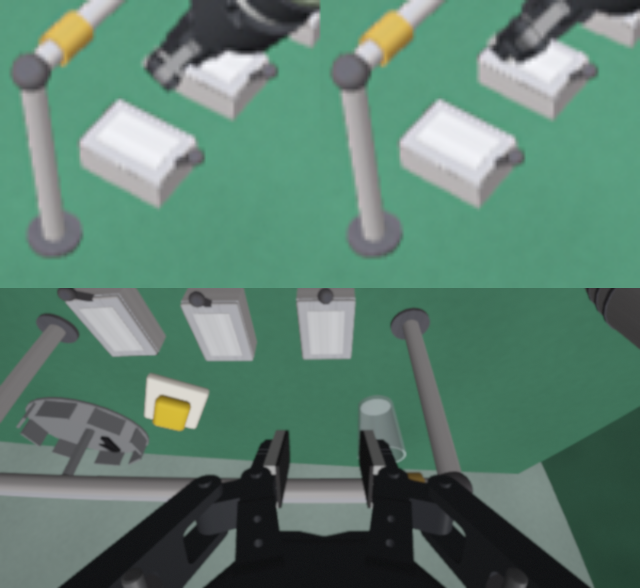

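```bash
python3 - <<'E'
from h import *
q,d,f,l=quat(YAW,np.radians(35)); p=np.array(K['L'])
bot.move_pose(p-.06*d,q); bot.move_linear(p+.014*d,speed=.15)
print(bot.read_position(),p+.014*d,bot.read_tool_rot(),q)
C=cam('wrist');w=snap('wrist').copy(); s=snap('side').copy(); t=snap('top')
for im,C in((w,C),(s,cam('side'))):
    for x in(p,p+.014*d): im[tuple(np.round(proj(C,x)).astype(int)[::-1])]=[255,0,0]
print(proj(C,p))
cv2.imwrite('pics/L2.png',np.hstack([cv2.resize(w[140:290,240:420],(432,360),interpolation=0),cv2.resize(s[220:280,280:340],(360,360),interpolation=0)])[:,:,::-1]); print(bot.read_clock())
E
```

```text
[0.48783012 0.1621236  0.03789288] [0.4871458  0.16206028 0.03753187] [-0.30192467  0.58023623  0.67102035 -0.34914052] [np.float64(-0.30199693162824326), np.float64(0.5801307080579885), np.float64(0.6709967062092481), np.float64(-0.349298776281285)]
[320.64535299 248.6137334 ]
9.6667
```

View pics/L2.png

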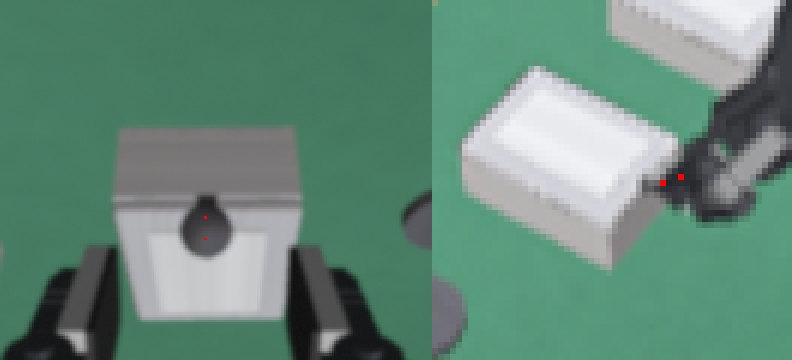

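```bash
python3 - <<'E'
from h import *
q,d,f,l=quat(YAW,np.radians(35)); p=np.array(K['L']); z=np.cross(l,d)
F0=np.array(bot.read_ft_force())
print(bot.move_linear(p+.020*d+.002*z,speed=.05,until_force=6),np.array(bot.read_ft_force())-F0)
C=cam('wrist');w=snap('wrist')
bot.set_gripper(0,30); print(bot.read_gripper_width(),np.array(bot.read_ft_force())-F0)
w2=snap('wrist')
cv2.imwrite('pics/L3.png',np.hstack([cv2.resize(x[180:290,260:390],(390,330),interpolation=2) for x in (w,w2)])[:,:,::-1]); print(bot.read_clock())
E
```

```text
False [-1.23648166  0.0219698  -1.12562473]
-0.0014866961605086836 [-0.34931583  0.84236069 -0.48718731]
10.4917
```

View pics/L3.png

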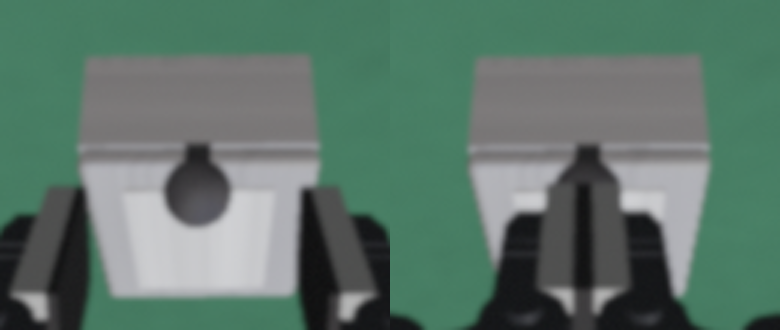

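```bash
python3 - <<'E'
from h import *
q,d,f,l=quat(YAW,np.radians(35)); p=np.array(K['L']); z=np.cross(l,d)
s0=snap('side')
bot.set_gripper(.45)
F0=np.array(bot.read_ft_force())
print(bot.move_linear(p+.047*d+.002*z,speed=.05,until_force=5),np.array(bot.read_ft_force())-F0,(np.array(bot.read_position())-p)@d)
w=snap('wrist')
bot.set_gripper(0,30); print(bot.read_gripper_width(),np.array(bot.read_ft_force())-F0)
w2=snap('wrist');s=snap('side')
cv2.imwrite('pics/L4.png',np.vstack([np.hstack([cv2.resize(x[180:290,260:390],(390,330),interpolation=2) for x in (w,w2)]),np.hstack([cv2.resize(x[220:270,280:358],(390,250),interpolation=2) for x in (s0,s)])])[:,:,::-1]); print(bot.read_clock())
E
```

```text
False [ 1.03500432  0.5459958  -0.20379234] 0.04707931240969711
0.135215977145187 [-1.1147038   0.51356907  2.41742065]
12.2
```

View pics/L4.png

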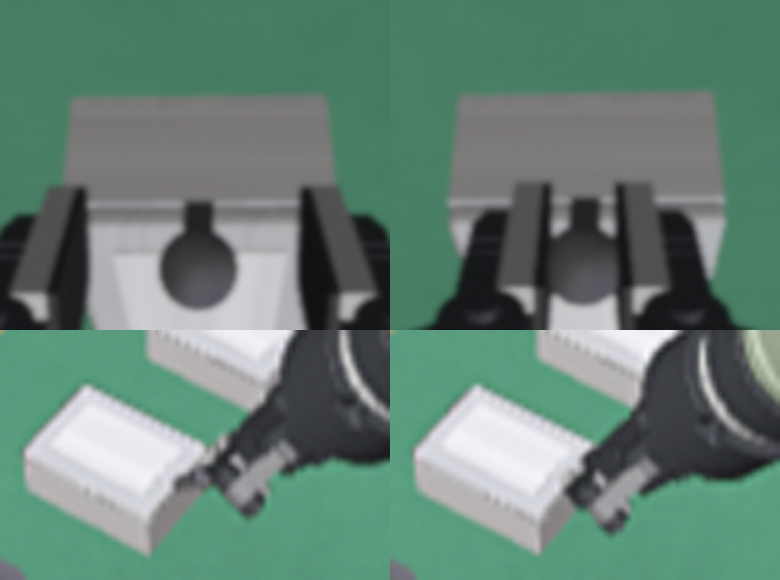

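```bash
cat >> h.py <<'E'
GD=.047   # reported TCP to ball, along d (physical tips ~33 mm short of reported TCP)
def rise(k,tilt=35,ths=(.21,.42,.62,TOP)):
    q,d,f,l=quat(YAW,np.radians(tilt)); z=np.cross(l,d); p=np.array(K[k]); F0=np.array(bot.read_ft_force())
    for th in ths:
        bot.move_linear(arcpt(p,th,f)+GD*d+.002*z,speed=.12)
    print(k,'up width',bot.read_gripper_width(),'dF',np.round(np.array(bot.read_ft_force())-F0,1)); bot.wait(.25)
def grab(k,tilt=35):
    q,d,f,l=quat(YAW,np.radians(tilt)); z=np.cross(l,d); p=np.array(K[k])
    bot.move_pose(p+(GD-.10)*d,q)
    print('hit',bot.move_linear(p+GD*d+.002*z,speed=.1,until_force=8))
    bot.set_gripper(0,30); print(k,'width',bot.read_gripper_width())
E
python3 - <<'E'
from h import *
rise('L'); np.save('a.npy',snap('side')); release('L'); np.save('b.npy',snap('side'))
a,b=np.load('a.npy'),np.load('b.npy'); o=cv2.imread('pics/side1.png')[:,:,::-1]
print('resid lid',np.abs(b[225:270,280:325].astype(int)-o[225:270,280:325]).mean(),bot.read_clock())
cv2.imwrite('pics/L5.png',np.hstack([cv2.resize(x[180:290,240:380],(400,314)) for x in(a,b)])[:,:,::-1])
E
```

```text
L up width 0.12931404005775418 dF [ 1.2  0.5 -4.6]
resid lid 7.813991769547325 15.125
```

View pics/L5.png

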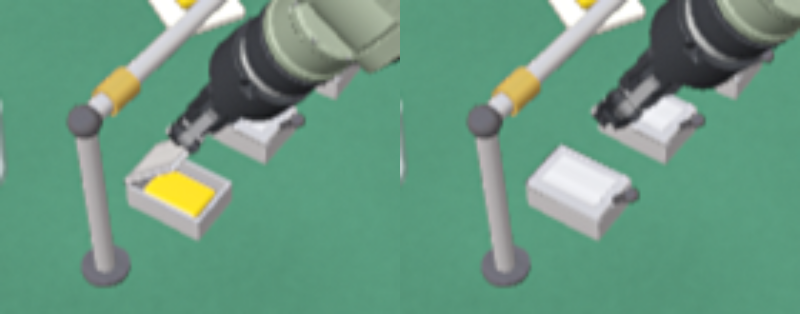

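```bash
python3 - <<'E'
from h import *
o=cv2.imread('pics/side1.png')[:,:,::-1].astype(int)
grab('M'); rise('M'); a=snap('side'); release('M')
q,d,f,l=quat(YAW,np.radians(35)); b=snap('side')
if 1:
    grab('R'); rise('R'); c=snap('side'); release('R'); e=snap('side')
    bot.move_linear(np.array(bot.read_position())-.08*d,speed=.2); g=snap('side')
cv2.imwrite('pics/MR.png',np.vstack([np.hstack([cv2.resize(x[150:290,260:400],(400,300)[::1]) for x in r]) for r in((a,b),(c,g))])[:,:,::-1]); print(bot.read_clock())
E
```

```text
hit False
M width 0.13219687597736796
M up width 0.13255032591514734 dF [ 2.8  1.6 -6.8]
hit False
R width 0.13400458173418106
R up width 0.1324137035213577 dF [ 2.4  0.7 -6. ]
25.8167
```

View pics/MR.png

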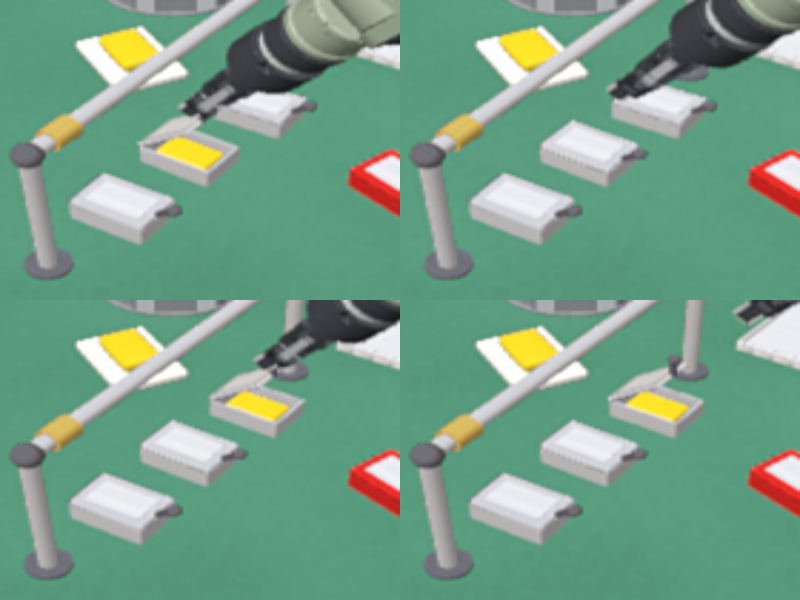

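```bash
cat >> h.py <<'E'
TL=np.radians(24)
def tippose(c,yaw,h=.013,df=.012):
    """reported-TCP pose so that the physical tips (at 56 mm opening) are at height h, df+19mm*sin ahead of tin centre c"""
    q,d,f,l=quat(yaw,TL); t=np.array([c[0],c[1],0])+(df+.019*np.sin(TL))*f+np.array([0,0,h]); return t+.042*d,q,d,f,l
E
python3 - <<'E'
from h import *
np.set_printoptions(precision=3,suppress=True)
q,d,f,l=quat(YAW,np.radians(35)); z=np.cross(l,d); p=np.array(K['R'])
bot.move_linear(arcpt(p,TOP,f)+GD*d+.002*z,speed=.15,until_force=8)
bot.set_gripper(0,30); print('w',bot.read_gripper_width())
F0=np.array(bot.read_ft_force())
for th in(.62,.42,.21,-.015): bot.move_linear(arcpt(p,th,f)+GD*d+.002*z,speed=.12)
print('dF',np.array(bot.read_ft_force())-F0)
bot.set_gripper(.45)
bot.move_linear(p+(GD-.13)*d,speed=.2)
C=cam('wrist'); w=snap('wrist','shut.png'); s=snap('side'); t=snap('top')
cv2.imwrite('pics/shutz.png',np.vstack([w[:300],np.hstack([cv2.resize(s[150:290,260:400],(320,300)),cv2.resize(t[170:270,330:430],(320,300))])])[:,:,::-1])
c=p+.058*f
for zc in(c-.0*f,np.array([.515,-.31,0])):
    P,q,d,f,l=tippose(zc,YAW); print(P,bot.solve_ik(P,q),bot.solve_ik(P-.12*d,q))
np.save('Cw.npy',C[2]); print('ball R proj',proj(C,p),'lid ctr',proj(C,np.append(c[:2],.032)),bot.read_clock())
E
```

```text
w 0.13090638621187511
dF [ 5.453 -0.567 -4.24 ]
[ 0.599 -0.049 -0.025] [-0.306  0.492 -0.803 -0.105  0.178 -0.417] [-0.357  0.207 -0.817  0.174  0.197 -0.465]
[ 0.551 -0.305 -0.025] [-0.802  0.565 -0.611  0.141  0.337 -0.904] [-0.883  0.341 -0.599  0.405  0.356 -0.987]
ball R proj [324.983 194.094] lid ctr [324.874 213.621] 29.9667
```

View pics/shutz.png

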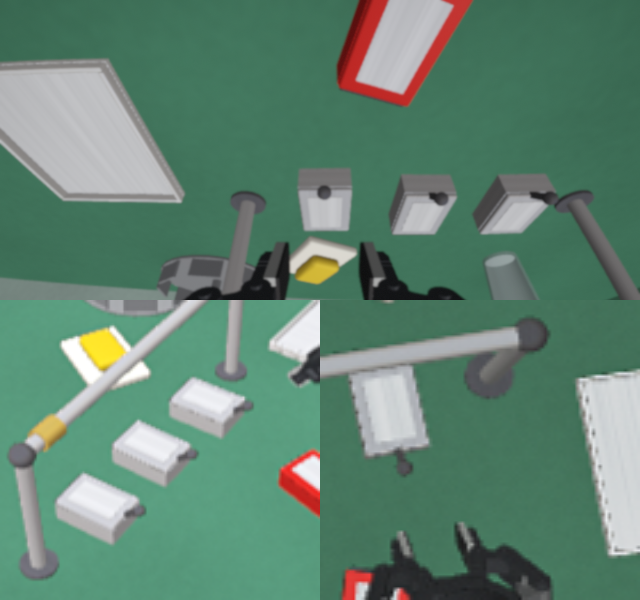

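```bash
python3 - <<'E'
from h import *
np.set_printoptions(precision=3,suppress=True)
f0=quat(YAW,0)[2]; c=np.array(K['R'])+.058*f0
P,q,d,f,l=tippose(c,YAW)
bot.move_pose(P-.12*d,q); bot.set_gripper(1.0)
F0=np.array(bot.read_ft_force())
print('hit',bot.move_linear(P,speed=.1,until_force=8),bot.read_position()-P,bot.read_ft_force()-F0)
bot.set_gripper(0,50); print('w',bot.read_gripper_width(),bot.read_ft_force()-F0)
bot.move_linear(np.array(bot.read_position())+[0,0,.012],speed=.04)
print('w',bot.read_gripper_width(),bot.read_ft_force()-F0,bot.read_clock())
w=snap('wrist');s=snap('side')
cv2.imwrite('pics/pick.png',np.vstack([w[150:400],np.hstack([cv2.resize(s[150:290,260:400],(320,300)),np.zeros((300,320,3),np.uint8)])])[:,:,::-1])
E
```

```text
hit False [ 0.    -0.     0.001] [-0.135 -0.137  1.329]
w 0.6511251282852227 [-2.696 -0.108  5.065]
w 0.6453488183644401 [ 0.322 -0.541 -3.985] 33.1917
```

View pics/pick.png

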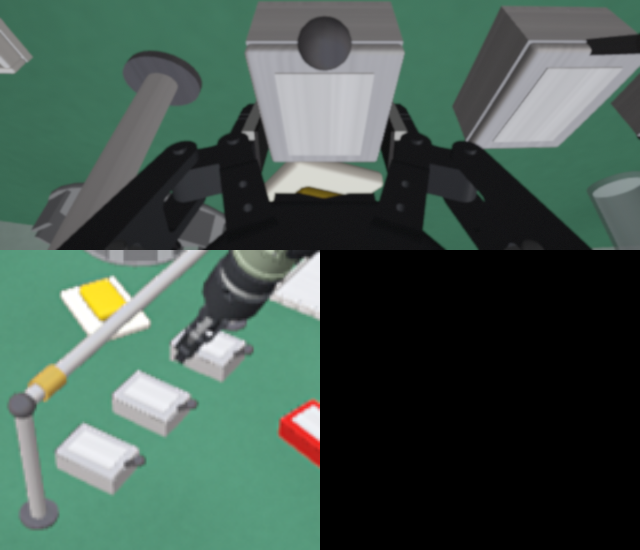

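```bash
python3 - <<'E'
from h import *
np.set_printoptions(precision=3,suppress=True)
f0=quat(YAW,0)[2]; c=np.array(K['R'])+.058*f0
P,q,d,f,l=tippose(c,YAW)
x=np.array(bot.read_position())
bot.move_linear(x-.075*f+[0,0,.05],speed=.15)
P2,q2,d2,f2,l2=tippose([.5152,-.3096],.13)
bot.move_linear(P2-.03*f2*0+[0,0,.06],speed=.15,rotation=q2)
bot.wait(.2); F0=np.array(bot.read_ft_force())
bot.move_linear(P2+[0,0,.014],speed=.08)
print('hit',bot.move_linear(P2+[0,0,.0025],speed=.015,until_force=2.5),bot.read_position()-P2,bot.read_ft_force()-F0,bot.read_gripper_width(),bot.read_clock())
w=snap('wrist');s=snap('side');t=snap('top')
cv2.imwrite('pics/place.png',np.vstack([w[100:400],np.hstack([cv2.resize(s[120:220,350:470],(320,267)),cv2.resize(t[180:270,390:490],(320,267))])])[:,:,::-1])
E
```

```text
hit True [0.    0.    0.005] [-1.55  -0.194  9.43 ] 0.647981652295186 37.375
```

View pics/place.png

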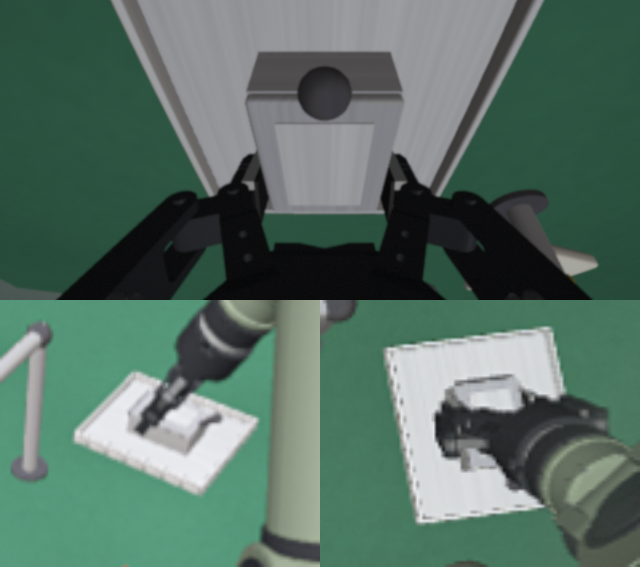

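```bash
python3 - <<'E'
from h import *
np.set_printoptions(precision=4,suppress=True)
q,d,f,l=quat(.13,TL)
bot.set_gripper(.85); bot.wait(.2)
print('snag',bot.move_linear(np.array(bot.read_position())-.1*d,speed=.1,until_force=10))
bot.move_linear(np.array(bot.read_position())-.12*f+[0,0,.12],speed=.2)
bot.goto_joints([-1.259,0.326,-0.193,1.052,0,1.437])
o={n:cv2.imread(f'pics/{n}1.png')[:,:,::-1].astype(int) for n in('top','side')}
kexp=np.array([.5152,-.3096,0])-.058*f+[0,0,.052]
obs=[]
for n in('top','side'):
    im=snap(n,n+'_end.png').astype(int); C=cam(n)
    for nm,k in[*K.items()][:2]:
        u,v=np.round(proj(C,np.array(k)+.04*f)).astype(int); print(n,nm,'diff',np.abs(im-o[n])[v-18:v+18,u-18:u+18].mean())
    for nm in('jug','cup','soap_dish','tin_a_mid','tin_a_knob'): print(n,nm,[(np.round(x['bbox'],1).tolist(),round(x['confidence'],2)) for x in bot.search_frame(n,nm)])
    u=proj(C,kexp); y0,x0=int(u[1])-12,int(u[0])-12
    g=im[y0:y0+24,x0:x0+24].sum(2); ys,xs=np.where((g<240)); print(n,'exp',u,'dark',len(xs),xs.mean()+x0,ys.mean()+y0)
    g0=np.where(g<200+(g.min()>180)*60)
    # the ball = darkest 12 px
    i=np.argsort(g.ravel())[:9]; b=((i%24).mean()+x0,(i//24).mean()+y0); print('ball',b); obs.append((C,b))
print(tri(obs),kexp,bot.read_clock(),bot.read_ft_force())
E
```

```text
snag False
top L diff 4.546553497942387
top M diff 2.29809670781893
top jug [([126.1, 241.9, 68.5, 42.9], 0.78)]
top cup [([216.4, 139.9, 27.8, 29.5], 0.66)]
top soap_dish [([324.2, 124.5, 40.4, 46.5], 0.71)]
top tin_a_mid [([264.0, 210.0, 19.0, 29.9], 0.98)]
top tin_a_knob [([262.1, 204.8, 18.3, 29.4], 0.79)]
top exp [450.2229 241.5606] dark 20 449.5 239.85
ball (np.float64(448.1111111111111), np.float64(237.77777777777777))
side L diff 3.888374485596708
side M diff 9.752572016460906
side jug [([214.1, 301.6, 65.5, 77.6], 0.85), ([403.8, 155.7, 21.9, 17.0], 0.67)]
side cup [([211.0, 207.9, 28.1, 42.2], 0.69)]
side soap_dish [([287.2, 160.5, 36.7, 32.7], 0.81)]
side tin_a_mid [([283.5, 231.2, 39.3, 33.2], 0.87)]
side tin_a_knob [([281.9, 234.2, 37.0, 22.7], 0.94)]
side exp [430.9168 164.3984] dark 1 426.0 166.0
ball (np.float64(428.55555555555554), np.float64(164.88888888888889))
(array([ 0.4665, -0.3151,  0.0466]), [2.1659444477571954, 2.1659444477571226]) [ 0.4577 -0.3171  0.052 ] 43.0417 [ 0.2327 -0.191   0.7013]
```

```bash
python3 - <<'E'
from h import *
f=quat(YAW,0)[2]
for n in('top','side'):
    a,b=cv2.imread(f'pics/{n}1.png'),cv2.imread(f'pics/{n}_end.png'); C=cam(n)
    for k in'LM':
        u,v=np.round(proj(C,np.array(K[k])+.05*f)).astype(int); t=a[v-14:v+14,u-13:u+13]
        r=cv2.matchTemplate(b[v-24:v+24,u-23:u+23],t,cv2.TM_CCOEFF_NORMED); _,m,_,loc=cv2.minMaxLoc(r); print(n,k,'score',round(m,3),'shift px',loc[0]-10,loc[1]-10)
    p=np.array(K['R'])+.05*f; u,v=np.round(proj(C,p)).astype(int); t=a[v-14:v+14,u-13:u+13]
    for nm,x in(('tray',np.array([.515,-.31,.052])),):
        U,V=np.round(proj(C,x)).astype(int); r=cv2.matchTemplate(b[V-26:V+26,U-25:U+25],t,cv2.TM_CCOEFF_NORMED); _,m,_,loc=cv2.minMaxLoc(r); print(n,nm,round(m,3),loc[0]-12,loc[1]-12)
E
```

```text
top L score 0.954 shift px 0 -1
top M score 0.984 shift px 0 0
top tray 0.693 12 -12
side L score 0.982 shift px 0 0
side M score 0.949 shift px 0 0
side tray 0.88 3 -2
```

```bash
python3 -c "
from cell import bot
bot.close_job()"
```

```text
the job is handed in; nothing more can be done
```

The job is handed in. The rightmost tin had the stiff hinge; it is now shut and standing inside the metal tray. No verdict is given on hand-in, so this is by my own checks.

**What I did:** I raised the lids from left to right to about 0.82 rad (my commanded angle). The left and middle lids dropped shut when let go, and the right one stayed open. I led the right lid down by its knob and gripped that tin across its sides. I then lowered it into the tray until it touched the floor at the expected height (about 5 mm above the grasp height). I left the red tin alone.

**Last checks:**
- **Left and middle tins:** both matched their starting pictures to within 1 pixel in both fixed cameras, with lids shut.
- **Jug, cup and soap dish:** in the top view their detections lay within a few pixels of the first ones. In the side view the same held for the jug and soap dish; the cup had not been detected there at the start.
- **Stiff tin:** its knob measured 47 mm above the ledge against 52 mm expected, with the two views about 2 mm apart. That fits a shut lid.
- **Robot and time:** the arm was back at its start pose touching nothing, and the clock read 43 s of the 72 s allowed.

**What failed or disagreed:**
- **First grasps:** my first two closings on the left knob missed it. The real fingertips sat about 33–36 mm short of the reported tool point, and I corrected for that from then on.
- **Top-view check in the tray:** matching the tin's starting picture there was inconclusive (0.69, against 0.88 from the side).
- **No last look:** I had used all 12 picture views, so I did not look at the tray by eye after letting go. My last view showed the tin centred in it, still held, with the lid shut.

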